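# Take the trial-fitted bottle lamp housing apart

### The arm

A 6-joint arm with a two-finger parallel gripper is mounted at the origin on the work surface. World frame = base frame: x ahead of the robot, y to its left, z up, the work surface at z = 0. Lengths are in m, angles in degrees, forces in N, time in s.
With the tool pointing down it reaches from about 0.225 to 0.875 m from the base axis. Payload 3.4 kg.
Tool frame: the origin (TCP) lies at the very end of the fingers, on their centre line; the grasp point (between the pads) lies 19 mm behind it; z points along the fingers, y is the line along which they close (so a half turn about z gives the same grasp; the last joint's range is limited). The gripper opens to 85 mm and grips with 20 to 120 N. Pads are 22 mm wide; open, the fingers measure 114 mm over their backs; the gripper's body (76 mm by 85 mm) begins 54 mm behind the grasp point. The pads swing forward as they close: fully open they stand 13 mm farther back than shut.
Start: joints at [-70.76, 15.808, 86.224, -0, 77.962, -6.933], TCP at [0.254, -0.516, 0.231] pointing down, gripper open.
Joint ranges: [-165.64, 165.64], [-43.16, 119.46], [12.63, 154.43], [-67.54, 247.53], [6.08, 155.33], [-154.97, 154.97]. Speed limits (degrees/s): [147.25, 147.25, 180, 180, 180, 180].

### API

Orientations are given as [roll, pitch, yaw] about the fixed x, y, z axes, in that order (R = Rz(yaw) Ry(pitch) Rx(roll)).
In Python, from station import observe, imaging, ticket gives the robot as it stands. The module is installed in compiled form; this text tells all that it offers.
- The arm moves only by the tool arm_command, never from a script. Its argument "deltas" is a list of rows, each a list of 2 entries, a list of its own where there are three numbers: the shift along the tool's x, y, z in m, then the turn, a rotation vector about the tool's x, y, z in rad. A call has 1 to 8 rows; each row shifts and turns the commanded pose from where the row before left it, along the tool's axes as they then stand; what a row does not reach is not made up. A row lasts 1/10 s, in which the tool goes at most 50 mm and 8.59 degrees, less where a joint would pass 70% of its speed; a pose out of reach is approached as far as the arm can. A call is refused whole if a number of a shift passes 0.05 or a number of a turn 0.15, either way. A call with a gripper value outside its range is refused whole. "hand" is the closure, from 0 (fully open) to 1 (shut), set as the call begins (left out, the last holds). The fingers move at their own pace and stop on an object; the grip force is fixed at half the most. Time passes only in rows, so rows that do not move let the fingers close. It gives the time, the measured TCP pose, the force, the opening and the grip force at its end, in the units of the state.
- observe(): the state, without advancing time (a new reading comes with each control period).
- imaging.get_image(name): name is "scene" or "side" or "wrist"; returns a dict with "img" (384x512x3 uint8, red, green, blue), "mtx" (3x3 intrinsics, pixels), "eye" and "rotation" of the camera in the world; the wrist camera has in their place "tool_from_camera" (4x4, takes a point from camera to tool coordinates, whose origin is the TCP and whose axes are the flange's). Camera axes: x right, y down, z forward; pixel columns grow to the right and rows downward; lengths in m; the calibration is good to about 2 mm. A picture is of the moment at which its call begins: read the wrist's pose just before it. There is no depth.
- ticket.close_job(): hands the job in; it is judged then, once.
The state is a dict: "time": time; "joint_positions": joint angles; "joint_velocities": joint speeds; "joint_torque": joint torques, N m; "eef_pos": TCP position; "orientation": TCP orientation; "force": force on the tool from outside, world axes, zero at the start; "moment": the same for the moment, N m; "grip_width": opening from 0.0 (shut) to 1.0 (fully open); "gripper_force": force on a finger pad.
Only numpy, scipy, OpenCV 4.12 (cv2) and the standard library are available. Lean on these libraries where they do the work, as an engineer would, in place of code of your own. Each camera call takes 0.05 s, during which the arm holds its last target. There are 200 camera calls.

### The job

Take the push-fitted lamp housing on the steel stand apart from the top down, one part at a time, and set each part down upright and let go of it before you take the next: the light plug in the round dish, then the neck in the square tray, then the reducer in the hole of the wooden block, and last the base ring over the post. Set every part right down on the floor of its place, do not drop any, and leave all four standing there.

Things in the scene. Friction and masses are not known exactly. Their poses are not given: they have to be found in the camera images.
- light: The light plug, top of the stack: white plastic, 66 mm tall. Foot 30 mm diameter from 0 to 18 mm up, body 38 mm diameter from 18 to 54 mm up (grip here), then a low clear dome to 66 mm. Its foot stands loosely (2 mm play all round) in the neck's bore and its shoulder, 18 mm up, rests on the neck's rim. 40 to 85 g. Origin at the centre of its underside, z up its axis.
- neck: The neck, second from the top: blue plastic, 55 mm tall. Foot 38 mm diameter from 0 to 15 mm up, body 50 mm diameter from 15 to 55 mm up (grip here), with a 34 mm bore 25 mm deep in its top. Its foot stands loosely in the reducer's bore and its shoulder, 15 mm up, rests on the reducer's rim. 55 to 115 g. Origin at the centre of its underside, z up its axis.
- reducer: The reducer, third from the top: blue plastic, 50 mm tall. Foot 50 mm diameter from 0 to 15 mm up, body 60 mm diameter from 15 to 50 mm up (grip here), with a 42 mm bore 20 mm deep in its top. Its foot stands loosely in the base ring and its shoulder, 15 mm up, rests on the ring's rim. 70 to 140 g. Origin at the centre of its underside, z up its axis.
- base_ring: The base ring, bottom of the stack: blue plastic tube open at both ends, 68 mm outer and 54 mm inner diameter, 45 mm tall, standing on the stand around its boss. 70 to 140 g. Origin at the centre of its underside, z up its axis.
- stand: The assembly stand, fixed: round steel disc 120 mm diameter, 12 mm thick, with a central boss 44 mm diameter that rises 6 mm more inside the base ring. The whole stack stands on it, on its axis (top of the stack 180 mm above the table). It can be anywhere among the four places. Origin at the centre of its underside, z up its axis.
- dish: Place of the light plug, fixed on the table: round white dish, 64 mm outer and 56 mm inner diameter, 12 mm tall, floor 4 mm above its origin. Origin at the centre of its underside, z up its axis.
- tray: Place of the neck, fixed on the table: square aluminium tray, 74 mm outside and 66 mm inside, 14 mm tall, wall 4 mm, floor 4 mm above its origin. Origin at the centre of its underside, z up its axis. x and y along its sides.
- block: Place of the reducer, fixed on the table: square plywood block 104 x 104 mm, 20 mm tall, with a round hole 66 mm in diameter and 12 mm deep in the middle of its top (hole floor 8 mm above the origin). Origin at the centre of its underside, z up its axis. x and y along its sides.
- post: Place of the base ring, fixed on the table: square plywood foot 90 x 90 mm, 10 mm tall, with an upright dark wooden post 36 mm in diameter in its middle, whose top is 37 mm above the origin. The ring stands on the foot around the post. Origin at the centre of its underside, z up its axis.
Not all that is in view belongs to the job. Leave any green or purple look-alike of the neck alone.

How it is judged:
By the outcome, as a careful person would: the job done as asked, in the order asked, and still so for the second after the job is handed in, with the robot touching nothing.
It also fails if it takes over 125 s, if anything falls off the work surface, if the arm or the gripper's body presses on something with over 40 N, if the wrist force passes 120 N, or if a joint passes its speed limit or range.

## Working session

There is one attempt and no reset: what is moved stays moved. The work goes in short steps, Python scripts to look and compute and a tool call to move; the robot and the scene stay as the last step left them, time stands still between calls to the robot, and variables do not carry over. Pictures are saved under pics/ and viewed, at most 14 in all, crops included, and the job is handed in when it is done.

Besides the shell and the picture viewer there is one more tool, called after "Emit:" as a command line: name --argument value ..., lists and objects as JSON in quotes. arm_command: Moves the arm, as the interface text tells. Its arguments: {"type":"object","properties":{"deltas":{"type":"array","items":{"type":"array"}},"hand":{"type":"number"}},"required":["deltas"]}

```bash
mkdir -p pics; python3 - <<'E'
from station import observe, imaging
import cv2,numpy as np,pickle
s=observe();print(s)
for n in ["scene","side","wrist"]:
    d=imaging.get_image(n);pickle.dump(d,open(f"{n}0.pkl","wb"))
    cv2.imwrite(f"pics/{n}0.png",cv2.resize(d["img"][:,:,::-1],None,fx=1.5,fy=1.5,interpolation=cv2.INTER_CUBIC))
    print(n,{k:np.round(v,4).tolist() for k,v in d.items() if k!="img"})
E
```

```text
{'time': 0.0, 'joint_positions': array([-7.07615535e+01,  1.58477633e+01,  8.62942738e+01, -2.01431497e-03,
        7.79625396e+01, -6.93158495e+00]), 'joint_velocities': array([ 0.05329872,  0.06521513, -0.02317622, -0.05638386,  0.03597782,
       -0.06072808]), 'joint_torque': array([-4.48388055e-04, -4.16773224e+01, -2.45808095e+01, -3.37391984e-04,
        1.11706104e-02,  8.50189508e-06]), 'eef_pos': array([ 0.25341667, -0.51556034,  0.23044489]), 'orientation': array([-1.79895950e+02, -1.06658772e-02,  2.61704436e+01]), 'force': array([ 0.8206591 , -0.19650203, -0.62832433]), 'moment': array([ 0.02161866, -0.01654092,  0.0021559 ]), 'gripper_force': 0.0, 'grip_width': 0.9955568762457486}
scene {'mtx': [[385.8987, 0.0, 255.0156], [0.0, 385.8987, 196.544], [0.0, 0.0, 1.0]], 'eye': [0.8777, -0.4863, 0.7422], 'rotation': [-137.7445, -0.2356, 38.5234]}
side {'mtx': [[474.9515, 0.0, 252.1312], [0.0, 474.9515, 191.9532], [0.0, 0.0, 1.0]], 'eye': [0.4559, 0.7029, 0.8648], 'rotation': [-137.1001, 0.3021, -175.0977]}
wrist {'mtx': [[307.0077, 0.0, 254.7233], [0.0, 307.0077, 191.0937], [0.0, 0.0, 1.0]], 'tool_from_camera': [[0.0003, -0.9596, -0.2812, 0.0717], [1.0, 0.0006, -0.0008, 0.0001], [0.001, -0.2812, 0.9596, -0.1415], [0.0, 0.0, 0.0, 1.0]]}
```

View pics/scene0.png

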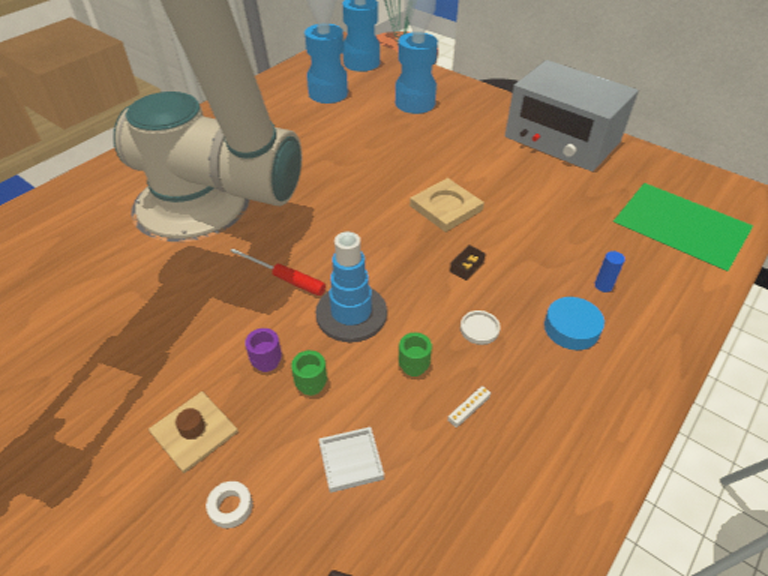

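View pics/side0.png

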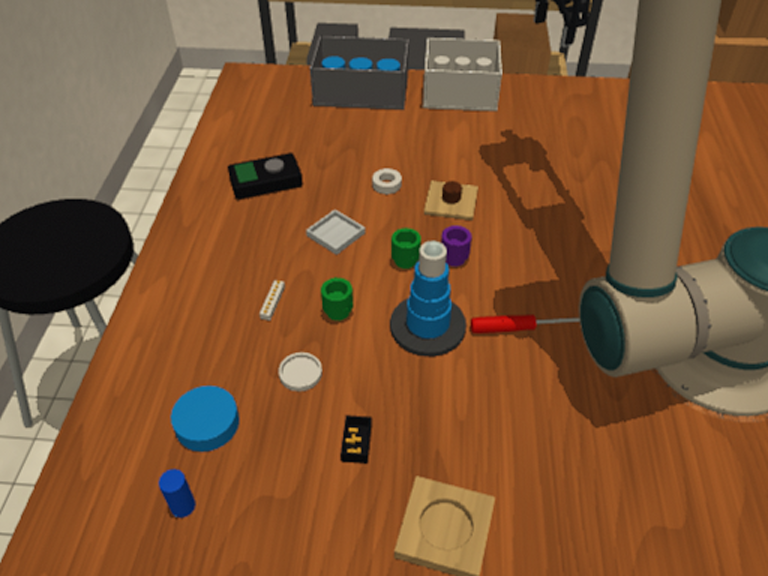

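The scene picture (1.5x) shows the stack at (350,300), dish (480,327), tray (351,459), block (447,203) and post (193,430). In the side picture they are at (430,310), (300,371), (336,231), (445,525) and (452,198). Lookalikes:
- **Dish:** the white ring at scene (229,503) has an open middle, so it's not the dish. (480,327) has a floor and a thin rim, which fits.
- **Neck:** the green and purple cups at (309,373), (415,355) and (263,350) are to be left alone. The blue stack on the dark disc is the target.

I'll check both with one crop.

```bash
cat > h.py <<'E'
import numpy as np,cv2,pickle
from scipy.spatial.transform import Rotation as Ro
from station import observe, imaging
def cam(d,st=None):
    if "eye" in d: return np.array(d["eye"]),Ro.from_euler("xyz",d["rotation"],degrees=True).as_matrix()
    T=np.eye(4);T[:3,:3]=Ro.from_euler("xyz",st["orientation"],degrees=True).as_matrix();T[:3,3]=st["eef_pos"]
    M=T@np.array(d["tool_from_camera"]);return M[:3,3],M[:3,:3]
def toz(d,uv,z,st=None):
    e,R=cam(d,st);r=R@np.linalg.inv(d["mtx"])@np.array([uv[0],uv[1],1.]);return (e+r*(z-e[2])/r[2])[:2]
def proj(d,P,st=None):
    e,R=cam(d,st);q=np.array(d["mtx"])@(R.T@(np.array(P)-e));return q[:2]/q[2]
E
python3 - <<'E'
from h import *
S=pickle.load(open("scene0.pkl","rb"));D=pickle.load(open("side0.pkl","rb"))
pts={"stand":(.012,(351,313),(428,325)),"light_dome":(.178,(347,240),(433,251)),"dish":(.012,(480,325),(300,370)),"tray":(.014,(351,456),(336,230)),"block":(.02,(447,199),(446,523)),"post":(.037,(189,415),(452,187)),"postfoot":(.01,(193,429),(452,197)),
"cupA":(.055,(309,361),(406,239)),"cupB":(.055,(415,344),(337,287)),"cupP":(.055,(263,340),(457,236)),"wring":(.015,(229,500),(387,178))}
for k,(z,a,b) in pts.items():
    print(k,toz(S,np.array(a)/1.5,z).round(4),toz(D,np.array(b)/1.5,z).round(4))
# tray/block corners yaw
a=S["img"][130:340,90:350][:,:,::-1]
cv2.imwrite("pics/crop1.png",cv2.resize(a,None,fx=2.8,fy=2.8,interpolation=cv2.INTER_CUBIC))
E
```

```text
stand [ 0.4515 -0.0299] [ 0.4441 -0.014 ]
light_dome [ 0.4539 -0.0324] [ 0.4446 -0.0082]
dish [0.6321 0.082 ] [0.6291 0.0879]
tray [ 0.6186 -0.2246] [ 0.6141 -0.2175]
block [0.4111 0.3101] [0.4098 0.3103]
post [ 0.412  -0.3263] [ 0.4132 -0.3246]
postfoot [ 0.4165 -0.3311] [ 0.4114 -0.3288]
cupA [ 0.4886 -0.1645] [ 0.488  -0.1605]
cupB [ 0.5904 -0.0432] [ 0.5885 -0.0433]
cupP [ 0.4084 -0.1794] [ 0.4039 -0.1745]
wring [ 0.5364 -0.3689] [ 0.5356 -0.3691]
```

View pics/crop1.png

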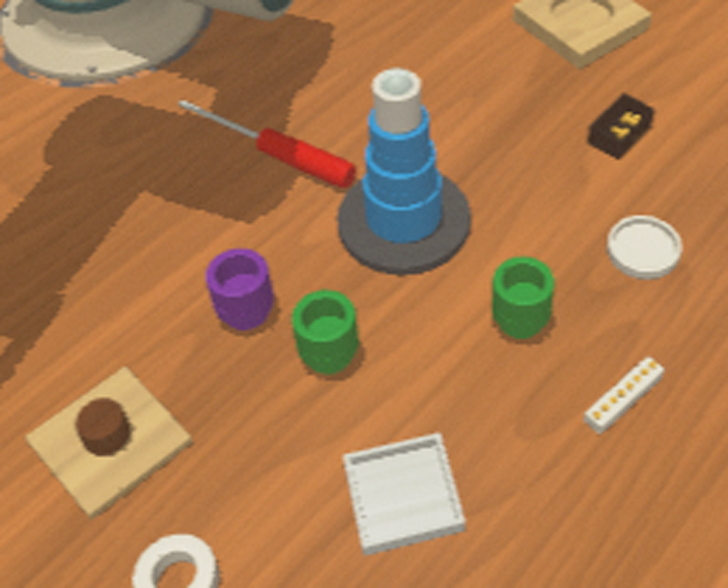

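The crop confirms the dish, the stack and the post. I'll move over the stack to refine with the wrist camera.

Emit:
arm_command --deltas '[[[0.025, -0.022, -0.0045], [0, 0, 0]], [[0.025, -0.022, -0.0045], [0, 0, 0]], [[0.025, -0.022, -0.0045], [0, 0, 0]], [[0.025, -0.022, -0.0045], [0, 0, 0]], [[0.025, -0.022, -0.0045], [0, 0, 0]], [[0.025, -0.022, -0.0045], [0, 0, 0]], [[0.025, -0.022, -0.0045], [0, 0, 0]], [[0.025, -0.022, -0.0045], [0, 0, 0]]]' --hand 0

```text
time: 0.95
eef_pos: [0.3557, -0.2684, 0.2673]
orientation: [-180.0, -0.0, 26.2]
force: [0.2, -0.9, 1.1]
grip_width: 0.995
gripper_force: 0.0
```

Emit:
arm_command --deltas '[[[0.025, -0.022, -0.0045], [0, 0, 0]], [[0.025, -0.022, -0.0045], [0, 0, 0]], [[0.025, -0.022, -0.0045], [0, 0, 0]], [[0.025, -0.022, -0.0045], [0, 0, 0]], [[0.025, -0.022, -0.0045], [0, 0, 0]], [[0.025, -0.022, -0.0045], [0, 0, 0]], [[0.025, -0.022, -0.0045], [0, 0, 0]], [[0.025, -0.022, -0.0045], [0, 0, 0]]]'

```text
time: 1.75
eef_pos: [0.4575, -0.0224, 0.3033]
orientation: [180.0, 0.0, 26.2]
force: [-0.4, -0.5, -0.2]
grip_width: 1.0
gripper_force: 0.0
```

Emit:
arm_command --deltas '[[[0, 0, 0], [0, 0, 0]], [[0, 0, 0], [0, 0, 0]], [[0, 0, 0], [0, 0, 0]]]'

```text
time: 2.05
eef_pos: [0.4568, -0.0243, 0.3029]
orientation: [180.0, 0.1, 26.1]
force: [0.9, -0.6, -0.1]
grip_width: 0.996
gripper_force: 0.0
```

```bash
python3 - <<'E'
from h import *
s=observe();d=imaging.get_image("wrist");pickle.dump((s,d),open("w1.pkl","wb"))
print(s["eef_pos"],s["orientation"],s["force"])
cv2.imwrite("pics/w1.png",cv2.resize(d["img"][:,:,::-1],None,fx=1.5,fy=1.5,interpolation=cv2.INTER_CUBIC))
for z in (.168,.012): print(proj(d,[.449,-.021,z],s)*1.5)
E
```

```text
[ 0.45683916 -0.02430046  0.30291484] [1.79998508e+02 6.74654150e-02 2.61479800e+01] [ 0.94604928 -0.56796191 -0.11196185]
[371.95104185 280.71672142]
[375.57615677 236.29833357]
```

View pics/w1.png

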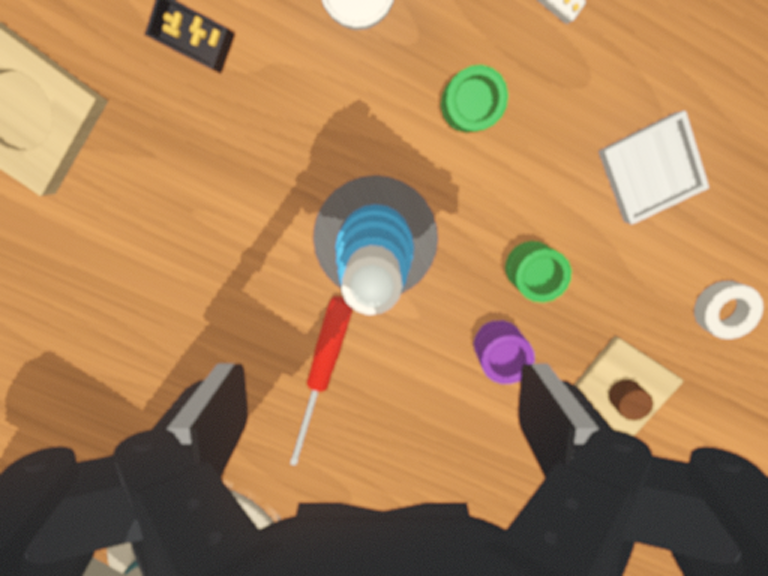

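The wrist view shows the light at (372,283) and the disc at (376,237). Both agree with my estimate (0.449, -0.021). Green and purple cups are clear of the fingers.

```bash
cat >> h.py <<'E'
def go(*P):
    s=observe();R=Ro.from_euler("xyz",s["orientation"],degrees=True);p=s["eef_pos"]
    print("at",p.round(4),s["orientation"].round(2),"F",s["force"].round(1))
    for q in P:
        q=np.array(q);print(q,"->",R.inv().apply(q-p).round(4));p=q
E
python3 - <<'E'
from h import *
s,d=pickle.load(open("w1.pkl","rb"))
for n,p,z in (("tray",(654,168),.014),("post",(634,402),.037),("disc",(376,237),.012),("light",(372,283),.166)): print(n,toz(d,np.array(p)/1.5,z,s).round(4))
go((.449,-.021,.30),(.449,-.021,.141),(.449,-.021,.23),(.6305,.085,.13),(.6305,.085,.032))
E
```

```text
tray [ 0.6166 -0.2197]
post [ 0.4169 -0.3229]
disc [ 0.4486 -0.0217]
light [ 0.4471 -0.0219]
at [ 0.4569 -0.0245  0.303 ] [1.800e+02 5.000e-02 2.611e+01] F [-0.2  0.  -0. ]
[ 0.449 -0.021  0.3  ] -> [-0.0055 -0.0066  0.003 ]
[ 0.449 -0.021  0.141] -> [ 1.00e-04 -0.00e+00  1.59e-01]
[ 0.449 -0.021  0.23 ] -> [-0.0001  0.     -0.089 ]
[0.6305 0.085  0.13  ] -> [ 0.2097 -0.0153  0.0998]
[0.6305 0.085  0.032 ] -> [ 0.0001 -0.      0.098 ]
```

Emit:
arm_command --deltas '[[[-0.006, -0.0065, 0], [0, 0, 0]], [[0, 0, 0.03], [0, 0, 0]], [[0, 0, 0.03], [0, 0, 0]], [[0, 0, 0.03], [0, 0, 0]], [[0, 0, 0.03], [0, 0, 0]], [[0, 0, 0.025], [0, 0, 0]], [[0, 0, 0.02], [0, 0, 0]], [[0, 0, 0], [0, 0, 0]]]'

```text
time: 2.9
eef_pos: [0.4461, -0.0206, 0.136]
orientation: [-179.8, 0.3, 26.1]
force: [-0.6, 0.4, 0.8]
grip_width: 1.0
gripper_force: 0.0
```

Emit:
arm_command --deltas '[[[0, 0, 0], [0, 0, 0]], [[0, 0, 0], [0, 0, 0]], [[0, 0, 0], [0, 0, 0]], [[0, 0, 0], [0, 0, 0]], [[0, 0, 0], [0, 0, 0]], [[0, 0, 0], [0, 0, 0]], [[0, 0, 0], [0, 0, 0]], [[0, 0, 0], [0, 0, 0]]]' --hand 1

```text
time: 3.7
eef_pos: [0.4498, -0.0205, 0.1396]
orientation: [179.9, -0.1, 26.2]
force: [-1.2, 0.4, 5.7]
grip_width: 0.431
gripper_force: 59.5
```

```bash
python3 - <<'E'
from h import *
s=observe();print(s["grip_width"],s["gripper_force"])
go((.449,-.021,.138))
d=imaging.get_image("side");cv2.imwrite("pics/s2.png",cv2.resize(d["img"][120:260,200:380][:,:,::-1],None,fx=3,fy=3))
E
```

```text
0.4307606395621243 59.46921408176422
at [ 0.4498 -0.0205  0.1396] [ 1.7993e+02 -1.1000e-01  2.6180e+01] F [-1.2  0.4  5.7]
[ 0.449 -0.021  0.138] -> [-0.0009  0.0001  0.0016]
```

View pics/s2.png

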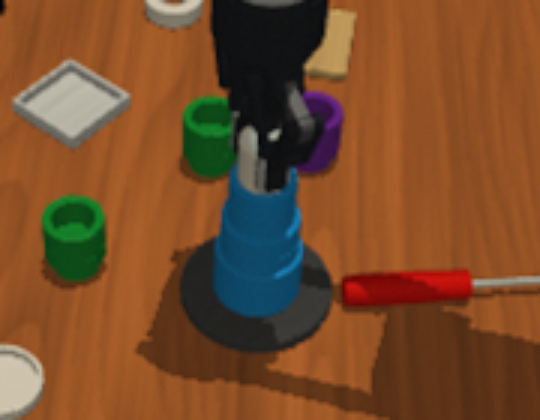

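The light (crop about (250,160)) is between the pads on the neck, and the opening matches 38 mm. Lifting.

Emit:
arm_command --deltas '[[[0, 0, -0.004], [0, 0, 0]], [[0, 0, -0.01], [0, 0, 0]], [[0, 0, -0.012], [0, 0, 0]], [[0, 0, -0.015], [0, 0, 0]], [[0, 0, -0.015], [0, 0, 0]], [[0, 0, -0.015], [0, 0, 0]], [[0, 0, -0.012], [0, 0, 0]], [[0, 0, 0], [0, 0, 0]]]'

```text
time: 4.55
eef_pos: [0.4503, -0.0208, 0.2233]
orientation: [179.8, -0.2, 26.2]
force: [0.3, 0.7, -0.6]
grip_width: 0.428
gripper_force: 59.9
```

```bash
python3 - <<'E'
from h import *
print(observe()["grip_width"])
go((.6305,.085,.13))
d=imaging.get_image("side");cv2.imwrite("pics/s3.png",cv2.resize(d["img"][60:290,140:400][:,:,::-1],None,fx=2.4,fy=2.4))
s=observe();d=imaging.get_image("wrist");cv2.imwrite("pics/w3.png",d["img"][:,:,::-1]);pickle.dump((s,d),open("w3.pkl","wb"))
E
```

```text
0.4278888678593284
at [ 0.4503 -0.0208  0.2233] [179.85  -0.19  26.18] F [ 0.3  0.7 -0.6]
[0.6305 0.085  0.13  ] -> [ 0.2081 -0.0157  0.0939]
```

View pics/s3.png

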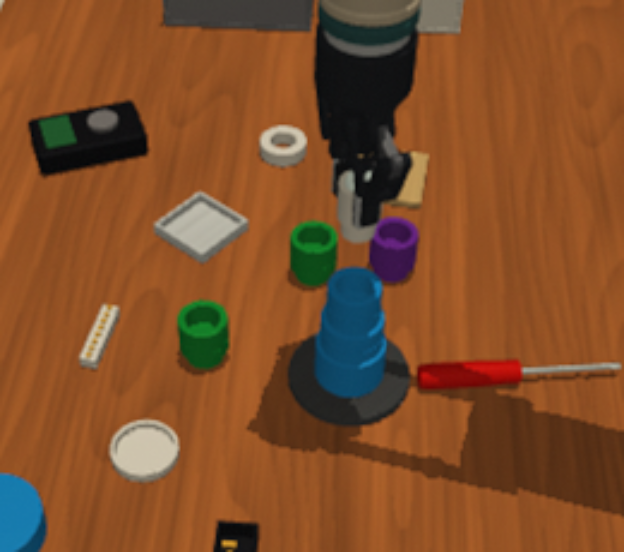

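The light hangs upright and the neck stayed on the stack (crop (355,290)). Now to the dish.

Emit:
arm_command --deltas '[[[0.02, -0.002, 0], [0, 0, 0]], [[0.03, -0.002, 0], [0, 0, 0]], [[0.03, -0.002, 0], [0, 0, 0]], [[0.03, -0.002, 0], [0, 0, 0]], [[0.03, -0.002, 0], [0, 0, 0]], [[0.03, -0.002, 0], [0, 0, 0]], [[0.025, -0.002, 0], [0, 0, 0]], [[0.013, -0.002, 0], [0, 0, 0]]]'

```text
time: 5.45
eef_pos: [0.6298, 0.0865, 0.2195]
orientation: [-179.9, 0.1, 26.2]
force: [-0.3, -0.2, 0.4]
grip_width: 0.425
gripper_force: 59.9
```

Emit:
arm_command --deltas '[[[0, 0, 0.03], [0, 0, 0]], [[0, 0, 0.03], [0, 0, 0]], [[0, 0, 0.03], [0, 0, 0]], [[0, 0, 0.03], [0, 0, 0]], [[0, 0, 0.02], [0, 0, 0]], [[0, 0, 0.013], [0, 0, 0]], [[0, 0, 0], [0, 0, 0]], [[0, 0, 0], [0, 0, 0]]]'

```text
time: 6.25
eef_pos: [0.629, 0.0854, 0.0687]
orientation: [180.0, -0.0, 26.2]
force: [1.4, 0.1, -1.5]
grip_width: 0.425
gripper_force: 60.0
```

```bash
python3 - <<'E'
from h import *
go((.6305,.085,.028))
d=imaging.get_image("scene");a=d["img"][150:260,260:400][:,:,::-1]
e=imaging.get_image("side");b=e["img"][180:290,140:280][:,:,::-1]
cv2.imwrite("pics/s4.png",cv2.resize(np.hstack([a,b]),None,fx=2.8,fy=2.8,interpolation=cv2.INTER_CUBIC))
E
```

```text
at [0.629  0.0854 0.0687] [ 1.7998e+02 -2.0000e-02  2.6170e+01] F [ 1.4  0.1 -1.5]
[0.6305 0.085  0.028 ] -> [0.0012 0.001  0.0407]
```

View pics/s4.png

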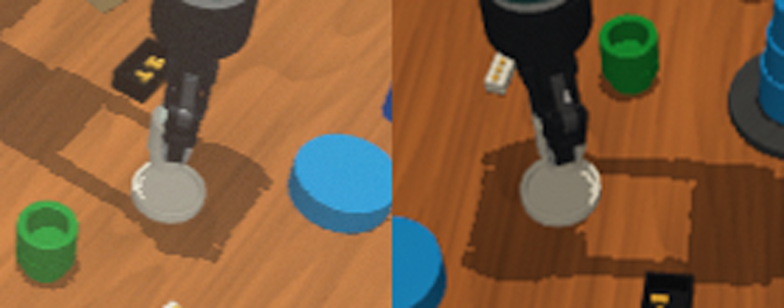

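In both crops the light is over the dish ((168,190) and (560,190)). Lowering gently.

Emit:
arm_command --deltas '[[[0.001, 0.0005, 0.01], [0, 0, 0]], [[0, 0, 0.01], [0, 0, 0]], [[0, 0, 0.008], [0, 0, 0]], [[0, 0, 0.004], [0, 0, 0]], [[0, 0, 0.003], [0, 0, 0]], [[0, 0, 0.002], [0, 0, 0]], [[0, 0, 0], [0, 0, 0]], [[0, 0, 0], [0, 0, 0]]]'

```text
time: 7.15
eef_pos: [0.6301, 0.0855, 0.0315]
orientation: [180.0, -0.0, 26.2]
force: [0.2, 0.2, -0.3]
grip_width: 0.428
gripper_force: 60.0
```

Emit:
arm_command --deltas '[[[0, 0, 0.001], [0, 0, 0]], [[0, 0, 0.001], [0, 0, 0]], [[0, 0, 0], [0, 0, 0]], [[0, 0, 0], [0, 0, 0]]]'

```text
time: 7.55
eef_pos: [0.6301, 0.0855, 0.0298]
orientation: [180.0, -0.0, 26.2]
force: [-1.2, -0.2, 1.5]
grip_width: 0.427
gripper_force: 60.2
```

Emit:
arm_command --deltas '[[[0, 0, 0.001], [0, 0, 0]], [[0, 0, 0], [0, 0, 0]], [[0, 0, 0], [0, 0, 0]]]'

```text
time: 7.85
eef_pos: [0.6301, 0.0856, 0.0297]
orientation: [180.0, -0.1, 26.2]
force: [-2.2, -0.1, 8.5]
grip_width: 0.43
gripper_force: 60.7
```

Emit:
arm_command --deltas '[[[0, 0, 0.001], [0, 0, 0]], [[0, 0, 0], [0, 0, 0]], [[0, 0, 0], [0, 0, 0]]]'

```text
time: 8.15
eef_pos: [0.6302, 0.0856, 0.0297]
orientation: [180.0, -0.1, 26.2]
force: [-3.3, 0.2, 12.6]
grip_width: 0.426
gripper_force: 61.2
```

Contact at z = 0.0298. Release and retreat.

Emit:
arm_command --deltas '[[[0, 0, -0.0015], [0, 0, 0]], [[0, 0, 0], [0, 0, 0]]]'

```text
time: 8.35
eef_pos: [0.6301, 0.0856, 0.0297]
orientation: [180.0, -0.1, 26.2]
force: [-1.6, 0.3, 8.5]
grip_width: 0.424
gripper_force: 60.4
```

Emit:
arm_command --deltas '[[[0, 0, 0], [0, 0, 0]], [[0, 0, 0], [0, 0, 0]], [[0, 0, 0], [0, 0, 0]], [[0, 0, 0], [0, 0, 0]], [[0, 0, 0], [0, 0, 0]], [[0, 0, 0], [0, 0, 0]], [[0, 0, 0], [0, 0, 0]], [[0, 0, 0], [0, 0, 0]]]' --hand 0

```text
time: 9.15
eef_pos: [0.6298, 0.0855, 0.0288]
orientation: [180.0, 0.0, 26.2]
force: [-0.2, -0.3, -0.0]
grip_width: 0.998
gripper_force: 0.0
```

Emit:
arm_command --deltas '[[[0, 0, -0.01], [0, 0, 0]], [[0, 0, -0.02], [0, 0, 0]], [[0, 0, -0.03], [0, 0, 0]], [[0, 0, -0.04], [0, 0, 0]], [[0, 0, -0.04], [0, 0, 0]], [[0, 0, -0.03], [0, 0, 0]], [[0, 0, -0.02], [0, 0, 0]], [[0, 0, 0], [0, 0, 0]]]'

```text
time: 9.95
eef_pos: [0.6318, 0.0857, 0.2234]
orientation: [179.8, -0.4, 26.2]
force: [1.0, 0.2, 0.4]
grip_width: 1.006
gripper_force: 0.0
```

```bash
python3 - <<'E'
from h import *
go((.449,-.021,.23),(.449,-.021,.099))
d=imaging.get_image("scene");a=d["img"][150:260,200:400][:,:,::-1]
s=observe();e=imaging.get_image("wrist");pickle.dump((s,e),open("w5.pkl","wb"))
b=cv2.resize(e["img"][:,:,::-1],(267,200))
cv2.imwrite("pics/s5.png",np.vstack([cv2.resize(a,(700,385),interpolation=cv2.INTER_CUBIC),np.pad(b,((0,0),(0,433),(0,0)))]))
print(proj(e,[.6305,.0855,.058],s)*267/512)
E
```

```text
at [0.6318 0.0857 0.2234] [179.79  -0.44  26.18] F [1.  0.2 0.4]
[ 0.449 -0.021  0.23 ] -> [-0.2111  0.0151 -0.0081]
[ 0.449 -0.021  0.099] -> [-0.001  -0.0005  0.131 ]
[132.76831675  91.42012991]
```

View pics/s5.png

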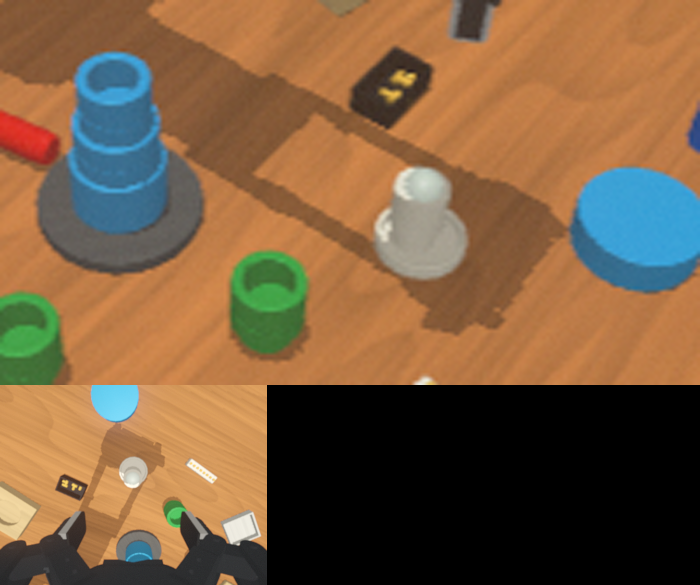

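The light stands upright inside the dish (scene crop (420,220)). Next is the neck.

Emit:
arm_command --deltas '[[[-0.02, 0.002, 0], [0, 0, 0]], [[-0.03, 0.002, 0], [0, 0, 0]], [[-0.035, 0.002, 0], [0, 0, 0]], [[-0.035, 0.002, 0], [0, 0, 0]], [[-0.035, 0.002, 0], [0, 0, 0]], [[-0.03, 0.002, 0], [0, 0, 0]], [[-0.02, 0.002, 0], [0, 0, 0]], [[-0.005, 0.001, 0], [0, 0, 0]]]'

```text
time: 10.85
eef_pos: [0.4449, -0.0209, 0.2172]
orientation: [-179.9, 0.2, 26.1]
force: [0.0, 0.9, 0.3]
grip_width: 1.001
gripper_force: 0.0
```

Emit:
arm_command --deltas '[[[0, 0, 0.015], [0, 0, 0]], [[0, 0, 0.025], [0, 0, 0]], [[0, 0, 0.025], [0, 0, 0]], [[0, 0, 0.02], [0, 0, 0]], [[0, 0, 0.01], [0, 0, 0]], [[0, 0, 0], [0, 0, 0]], [[0, 0, 0], [0, 0, 0]]]'

```text
time: 11.55
eef_pos: [0.4486, -0.0205, 0.1239]
orientation: [180.0, -0.0, 26.2]
force: [-0.3, -0.2, -0.3]
grip_width: 0.997
gripper_force: 0.0
```

```bash
python3 - <<'E'
from h import *
go((.449,-.021,.098))
E
```

```text
at [ 0.4486 -0.0205  0.1239] [ 1.7999e+02 -1.0000e-02  2.6180e+01] F [-0.3 -0.2 -0.3]
[ 0.449 -0.021  0.098] -> [0.0001 0.0006 0.0259]
```

Emit:
arm_command --deltas '[[[0, 0.0005, 0.01], [0, 0, 0]], [[0, 0, 0.01], [0, 0, 0]], [[0, 0, 0.005], [0, 0, 0]], [[0, 0, 0], [0, 0, 0]], [[0, 0, 0], [0, 0, 0]], [[0, 0, 0], [0, 0, 0]]]'

```text
time: 12.15
eef_pos: [0.4485, -0.0211, 0.099]
orientation: [180.0, -0.0, 26.2]
force: [-0.8, -0.5, 0.2]
grip_width: 1.002
gripper_force: 0.0
```

Emit:
arm_command --deltas '[[[0, 0, 0], [0, 0, 0]], [[0, 0, 0], [0, 0, 0]], [[0, 0, 0], [0, 0, 0]], [[0, 0, 0], [0, 0, 0]], [[0, 0, 0], [0, 0, 0]], [[0, 0, 0], [0, 0, 0]], [[0, 0, 0], [0, 0, 0]], [[0, 0, 0], [0, 0, 0]]]' --hand 1

```text
time: 12.95
eef_pos: [0.4483, -0.0209, 0.0995]
orientation: [180.0, -0.0, 26.2]
force: [-1.0, 0.4, 5.3]
grip_width: 0.573
gripper_force: 61.4
```

Emit:
arm_command --deltas '[[[0, 0, -0.004], [0, 0, 0]], [[0, 0, -0.01], [0, 0, 0]], [[0, 0, -0.012], [0, 0, 0]], [[0, 0, -0.015], [0, 0, 0]], [[0, 0, -0.02], [0, 0, 0]], [[0, 0, -0.02], [0, 0, 0]], [[0, 0, -0.012], [0, 0, 0]], [[0, 0, 0], [0, 0, 0]]]'

```text
time: 13.75
eef_pos: [0.4496, -0.0213, 0.194]
orientation: [179.8, -0.2, 26.2]
force: [0.8, -0.2, -1.3]
grip_width: 0.573
gripper_force: 62.0
```

```bash
python3 - <<'E'
from h import *
go((.6163,-.2205,.19))
d=imaging.get_image("side");a=d["img"][60:290,140:400][:,:,::-1]
cv2.imwrite("pics/s6.png",cv2.resize(a,None,fx=2,fy=2))
E
```

```text
at [ 0.4496 -0.0213  0.194 ] [179.82  -0.22  26.17] F [ 0.8 -0.2 -1.3]
[ 0.6163 -0.2205  0.19  ] -> [0.0617 0.2523 0.005 ]
```

View pics/s6.png

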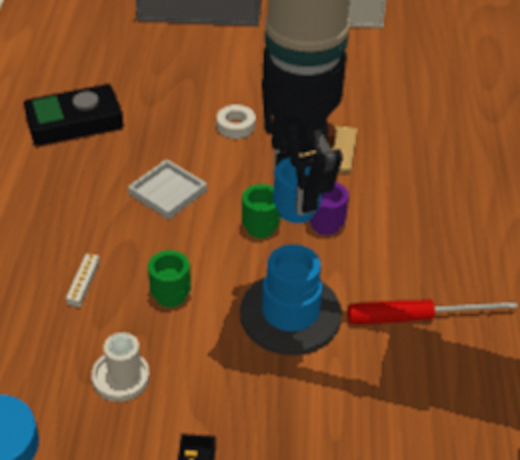

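The neck is lifted and the reducer and ring remain on the stand. Now to the tray.

Emit:
arm_command --deltas '[[[0.005, 0.02, 0], [0, 0, 0]], [[0.008, 0.032, 0], [0, 0, 0]], [[0.009, 0.038, 0], [0, 0, 0]], [[0.01, 0.042, 0], [0, 0, 0]], [[0.01, 0.042, 0], [0, 0, 0]], [[0.009, 0.038, 0], [0, 0, 0]], [[0.007, 0.025, 0], [0, 0, 0]], [[0.0035, 0.015, 0], [0, 0, 0]]]'

```text
time: 14.6
eef_pos: [0.616, -0.2234, 0.1895]
orientation: [-180.0, 0.1, 26.1]
force: [-0.0, 0.4, -0.8]
grip_width: 0.576
gripper_force: 62.1
```

Emit:
arm_command --deltas '[[[0, 0, 0.02], [0, 0, 0]], [[0, 0, 0.03], [0, 0, 0]], [[0, 0, 0.03], [0, 0, 0]], [[0, 0, 0.03], [0, 0, 0]], [[0, 0, 0.02], [0, 0, 0]], [[0, 0, 0], [0, 0, 0]], [[0, 0, 0], [0, 0, 0]], [[0, 0, 0], [0, 0, 0]]]'

```text
time: 15.4
eef_pos: [0.6156, -0.221, 0.0628]
orientation: [179.9, -0.1, 26.2]
force: [0.1, 0.4, -0.9]
grip_width: 0.573
gripper_force: 62.2
```

```bash
python3 - <<'E'
from h import *
go((.6163,-.2205,.0265))
d=imaging.get_image("scene");a=d["img"][220:350,150:310][:,:,::-1]
e=imaging.get_image("side");b=e["img"][80:210,150:310][:,:,::-1]
cv2.imwrite("pics/s7.png",cv2.resize(np.hstack([a,b]),None,fx=2.5,fy=2.5,interpolation=cv2.INTER_CUBIC))
E
```

```text
at [ 0.6156 -0.221   0.0628] [ 1.7988e+02 -8.0000e-02  2.6160e+01] F [ 0.1  0.4 -0.9]
[ 0.6163 -0.2205  0.0265] -> [ 0.0008 -0.0002  0.0363]
```

View pics/s7.png

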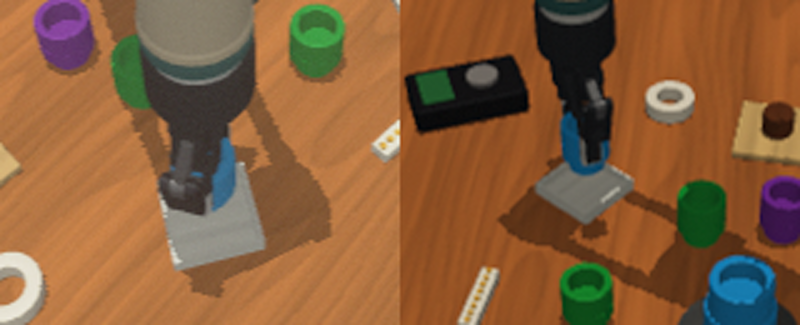

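The neck is above the tray ((215,215) and (585,180)). Lowering.

Emit:
arm_command --deltas '[[[0.0005, 0, 0.01], [0, 0, 0]], [[0, 0, 0.01], [0, 0, 0]], [[0, 0, 0.007], [0, 0, 0]], [[0, 0, 0.004], [0, 0, 0]], [[0, 0, 0.003], [0, 0, 0]], [[0, 0, 0.001], [0, 0, 0]], [[0, 0, 0], [0, 0, 0]], [[0, 0, 0], [0, 0, 0]]]'

```text
time: 16.3
eef_pos: [0.6153, -0.22, 0.0271]
orientation: [180.0, -0.0, 26.2]
force: [-0.0, 0.3, -1.6]
grip_width: 0.577
gripper_force: 62.2
```

Emit:
arm_command --deltas '[[[0, 0, 0.001], [0, 0, 0]], [[0, 0, 0.0005], [0, 0, 0]], [[0, 0, 0], [0, 0, 0]], [[0, 0, 0], [0, 0, 0]]]'

```text
time: 16.7
eef_pos: [0.6154, -0.22, 0.0265]
orientation: [179.9, -0.1, 26.2]
force: [-1.0, 0.3, 5.2]
grip_width: 0.576
gripper_force: 62.7
```

Emit:
arm_command --deltas '[[[0, 0, 0], [0, 0, 0]], [[0, 0, 0], [0, 0, 0]], [[0, 0, 0], [0, 0, 0]], [[0, 0, 0], [0, 0, 0]], [[0, 0, 0], [0, 0, 0]], [[0, 0, 0], [0, 0, 0]], [[0, 0, 0], [0, 0, 0]], [[0, 0, 0], [0, 0, 0]]]' --hand 0

```text
time: 17.5
eef_pos: [0.615, -0.2198, 0.0253]
orientation: [180.0, 0.0, 26.2]
force: [-0.6, -1.4, 0.4]
grip_width: 1.003
gripper_force: 0.0
```

Emit:
arm_command --deltas '[[[0, 0, -0.01], [0, 0, 0]], [[0, 0, -0.02], [0, 0, 0]], [[0, 0, -0.03], [0, 0, 0]], [[0, 0, -0.04], [0, 0, 0]], [[0, 0, -0.03], [0, 0, 0]], [[0, 0, -0.02], [0, 0, 0]], [[0, 0, 0], [0, 0, 0]], [[0, 0, 0], [0, 0, 0]]]'

```text
time: 18.3
eef_pos: [0.6148, -0.2197, 0.1756]
orientation: [180.0, -0.0, 26.2]
force: [-0.9, -0.2, -0.5]
grip_width: 1.0
gripper_force: 0.0
```

```bash
python3 - <<'E'
from h import *
go((.449,-.021,.18))
d=imaging.get_image("scene");a=d["img"][220:350,150:310][:,:,::-1]
e=imaging.get_image("side");b=e["img"][80:210,150:310][:,:,::-1]
cv2.imwrite("pics/s8.png",cv2.resize(np.hstack([a,b]),None,fx=2.5,fy=2.5,interpolation=cv2.INTER_CUBIC))
E
```

```text
at [ 0.6148 -0.2197  0.1756] [ 1.7997e+02 -2.0000e-02  2.6180e+01] F [-0.9 -0.2 -0.5]
[ 0.449 -0.021  0.18 ] -> [-0.0612 -0.2515 -0.0046]
```

View pics/s8.png

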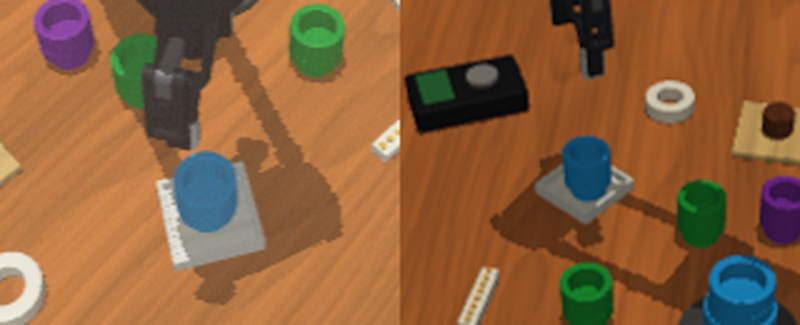

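The neck stands upright inside the tray ((205,195) and (585,175)). Next is the reducer.

Emit:
arm_command --deltas '[[[-0.005, -0.02, 0], [0, 0, 0]], [[-0.008, -0.032, 0], [0, 0, 0]], [[-0.009, -0.038, 0], [0, 0, 0]], [[-0.01, -0.042, 0], [0, 0, 0]], [[-0.01, -0.042, 0], [0, 0, 0]], [[-0.009, -0.038, 0], [0, 0, 0]], [[-0.007, -0.025, 0], [0, 0, 0]], [[-0.0035, -0.0145, 0], [0, 0, 0]]]'

```text
time: 19.2
eef_pos: [0.4461, -0.0196, 0.174]
orientation: [-179.9, 0.2, 26.2]
force: [-0.6, -0.1, 1.5]
grip_width: 0.999
gripper_force: 0.0
```

Emit:
arm_command --deltas '[[[0, 0, 0.015], [0, 0, 0]], [[0, 0, 0.025], [0, 0, 0]], [[0, 0, 0.02], [0, 0, 0]], [[0, 0, 0.015], [0, 0, 0]], [[0, 0, 0.005], [0, 0, 0]], [[0, 0, 0], [0, 0, 0]], [[0, 0, 0], [0, 0, 0]], [[0, 0, 0], [0, 0, 0]]]'

```text
time: 20.0
eef_pos: [0.4497, -0.0215, 0.096]
orientation: [179.9, -0.1, 26.2]
force: [-1.1, 0.7, 0.5]
grip_width: 1.002
gripper_force: 0.0
```

```bash
python3 - <<'E'
from h import *
go((.449,-.021,.063))
E
```

```text
at [ 0.4497 -0.0215  0.096 ] [ 1.7994e+02 -7.0000e-02  2.6170e+01] F [-1.1  0.7  0.5]
[ 0.449 -0.021  0.063] -> [-0.0004 -0.0008  0.033 ]
```

Emit:
arm_command --deltas '[[[-0.0005, -0.0005, 0.008], [0, 0, 0]], [[0, 0, 0.01], [0, 0, 0]], [[0, 0, 0.01], [0, 0, 0]], [[0, 0, 0.005], [0, 0, 0]], [[0, 0, 0], [0, 0, 0]], [[0, 0, 0], [0, 0, 0]], [[0, 0, 0], [0, 0, 0]]]'

```text
time: 20.7
eef_pos: [0.4485, -0.0211, 0.0625]
orientation: [180.0, -0.0, 26.2]
force: [0.5, 0.4, 0.4]
grip_width: 1.0
gripper_force: 0.0
```

Emit:
arm_command --deltas '[[[0, 0, 0], [0, 0, 0]], [[0, 0, 0], [0, 0, 0]], [[0, 0, 0], [0, 0, 0]], [[0, 0, 0], [0, 0, 0]], [[0, 0, 0], [0, 0, 0]], [[0, 0, 0], [0, 0, 0]], [[0, 0, 0], [0, 0, 0]], [[0, 0, 0], [0, 0, 0]]]' --hand 1

```text
time: 21.5
eef_pos: [0.4485, -0.021, 0.0631]
orientation: [180.0, -0.0, 26.2]
force: [-1.5, 0.2, 5.0]
grip_width: 0.679
gripper_force: 63.8
```

Emit:
arm_command --deltas '[[[0, 0, -0.004], [0, 0, 0]], [[0, 0, -0.01], [0, 0, 0]], [[0, 0, -0.012], [0, 0, 0]], [[0, 0, -0.015], [0, 0, 0]], [[0, 0, -0.02], [0, 0, 0]], [[0, 0, -0.02], [0, 0, 0]], [[0, 0, -0.012], [0, 0, 0]], [[0, 0, 0], [0, 0, 0]]]'

```text
time: 22.3
eef_pos: [0.4496, -0.0213, 0.1575]
orientation: [179.8, -0.2, 26.2]
force: [-0.2, 0.0, -1.3]
grip_width: 0.681
gripper_force: 64.3
```

```bash
python3 - <<'E'
from h import *
go((.4105,.3102,.15))
S=imaging.get_image("scene");D=imaging.get_image("side")
b=D["img"][90:330,140:400][:,:,::-1]
cv2.imwrite("pics/s9.png",cv2.resize(b,None,fx=2.3,fy=2.3))
E
```

```text
at [ 0.4496 -0.0213  0.1575] [179.83  -0.21  26.17] F [-0.2  0.  -1.3]
[0.4105 0.3102 0.15  ] -> [ 0.1111 -0.3147  0.0069]
```

View pics/s9.png

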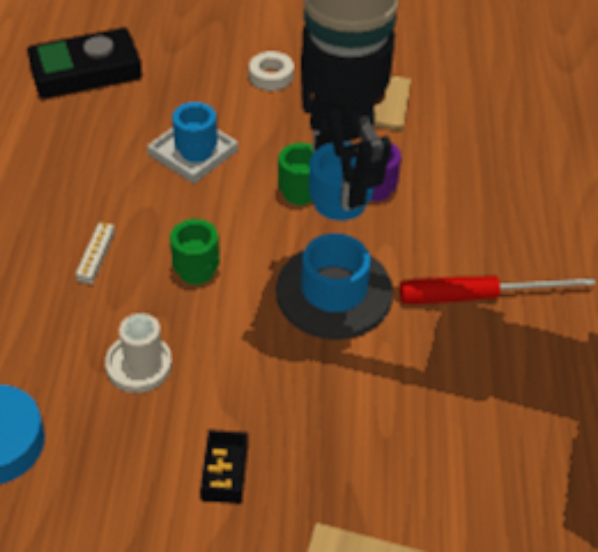

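The reducer is lifted alone and the ring stays on the stand (crop (335,270)). Now to the block.

Emit:
arm_command --deltas '[[[0.006, -0.017, 0], [0, 0, 0]], [[0.01, -0.028, 0], [0, 0, 0]], [[0.012, -0.034, 0], [0, 0, 0]], [[0.012, -0.034, 0], [0, 0, 0]], [[0.012, -0.034, 0], [0, 0, 0]], [[0.012, -0.034, 0], [0, 0, 0]], [[0.012, -0.034, 0], [0, 0, 0]], [[0.012, -0.034, 0], [0, 0, 0]]]'

```text
time: 23.2
eef_pos: [0.4162, 0.2424, 0.1542]
orientation: [180.0, 0.1, 26.2]
force: [0.4, -0.5, -1.0]
grip_width: 0.68
gripper_force: 64.4
```

Emit:
arm_command --deltas '[[[0.011, -0.031, 0], [0, 0, 0]], [[0.008, -0.023, 0], [0, 0, 0]], [[0.004, -0.011, 0], [0, 0, 0]], [[0, 0, 0.02], [0, 0, 0]], [[0, 0, 0.03], [0, 0, 0]], [[0, 0, 0.03], [0, 0, 0]], [[0, 0, 0.01], [0, 0, 0]], [[0, 0, 0], [0, 0, 0]]]'

```text
time: 24.0
eef_pos: [0.4081, 0.3085, 0.0636]
orientation: [180.0, 0.3, 26.1]
force: [0.2, 0.3, -0.7]
grip_width: 0.678
gripper_force: 64.5
```

Emit:
arm_command --deltas '[[[0, 0, 0], [0, 0, 0]], [[0, 0, 0], [0, 0, 0]]]'

```text
time: 24.2
eef_pos: [0.4105, 0.3102, 0.0666]
orientation: [-180.0, -0.2, 26.2]
force: [0.1, -0.5, -1.1]
grip_width: 0.684
gripper_force: 64.5
```

```bash
python3 - <<'E'
from h import *
go((.4105,.3102,.029))
S=imaging.get_image("scene");D=imaging.get_image("side")
# circle-fit check of the hole from initial pictures
for n,f,ro in (("scene","scene0.pkl",(270,115,330,160)),("side","side0.pkl",(255,310,340,384))):
    d=pickle.load(open(f,"rb"));
    print(n,[toz(d,p,.02).round(4).tolist() for p in ([np.array((426,199))/1.5,np.array((468,200))/1.5] if n=="scene" else [np.array((419,523))/1.5,np.array((473,523))/1.5])])
E
```

```text
at [0.4105 0.3102 0.0666] [-1.800e+02 -1.700e-01  2.616e+01] F [ 0.1 -0.5 -1.1]
[0.4105 0.3102 0.029 ] -> [-0.0001 -0.      0.0376]
scene [[0.3786, 0.2839], [0.4454, 0.3336]]
side [[0.4431, 0.313], [0.3765, 0.3075]]
```

Emit:
arm_command --deltas '[[[0, 0, 0.01], [0, 0, 0]], [[0, 0, 0.01], [0, 0, 0]], [[0, 0, 0.007], [0, 0, 0]], [[0, 0, 0.005], [0, 0, 0]], [[0, 0, 0.003], [0, 0, 0]], [[0, 0, 0.001], [0, 0, 0]], [[0, 0, 0], [0, 0, 0]], [[0, 0, 0], [0, 0, 0]]]'

```text
time: 25.1
eef_pos: [0.4096, 0.3099, 0.0294]
orientation: [180.0, -0.0, 26.2]
force: [0.2, 0.4, -0.9]
grip_width: 0.681
gripper_force: 64.6
```

Emit:
arm_command --deltas '[[[0, 0, 0.001], [0, 0, 0]], [[0, 0, 0.0005], [0, 0, 0]], [[0, 0, 0], [0, 0, 0]], [[0, 0, 0], [0, 0, 0]]]'

```text
time: 25.5
eef_pos: [0.4098, 0.31, 0.0291]
orientation: [180.0, -0.1, 26.2]
force: [-1.5, -0.6, 10.0]
grip_width: 0.682
gripper_force: 65.7
```

It touched at exactly the predicted floor height of 0.0291. Release.

Emit:
arm_command --deltas '[[[0, 0, -0.001], [0, 0, 0]], [[0, 0, 0], [0, 0, 0]]]'

```text
time: 25.7
eef_pos: [0.4097, 0.31, 0.0291]
orientation: [180.0, -0.1, 26.2]
force: [-1.1, 0.2, 3.8]
grip_width: 0.685
gripper_force: 65.1
```

Emit:
arm_command --deltas '[[[0, 0, 0], [0, 0, 0]], [[0, 0, 0], [0, 0, 0]], [[0, 0, 0], [0, 0, 0]], [[0, 0, 0], [0, 0, 0]], [[0, 0, 0], [0, 0, 0]], [[0, 0, 0], [0, 0, 0]], [[0, 0, 0], [0, 0, 0]]]' --hand 0

```text
time: 26.4
eef_pos: [0.4093, 0.3097, 0.0287]
orientation: [180.0, 0.0, 26.2]
force: [0.3, 0.7, -0.6]
grip_width: 1.0
gripper_force: 0.0
```

Emit:
arm_command --deltas '[[[0, 0, -0.01], [0, 0, 0]], [[0, 0, -0.02], [0, 0, 0]], [[0, 0, -0.03], [0, 0, 0]], [[0, 0, -0.03], [0, 0, 0]], [[0, 0, -0.02], [0, 0, 0]], [[0, 0, -0.01], [0, 0, 0]], [[0, 0, 0], [0, 0, 0]], [[0, 0, 0], [0, 0, 0]]]'

```text
time: 27.2
eef_pos: [0.4088, 0.3094, 0.1482]
orientation: [180.0, 0.1, 26.2]
force: [-1.0, 0.0, 0.1]
grip_width: 0.996
gripper_force: 0.0
```

```bash
python3 - <<'E'
from h import *
go((.449,-.021,.15))
d=imaging.get_image("scene");a=d["img"][80:220,210:400][:,:,::-1]
e=imaging.get_image("side");b=e["img"][244:384,210:400][:,:,::-1]
cv2.imwrite("pics/s10.png",cv2.resize(np.hstack([a,b]),None,fx=2.1,fy=2.1,interpolation=cv2.INTER_CUBIC))
E
```

```text
at [0.4088 0.3094 0.1482] [1.7999e+02 7.0000e-02 2.6170e+01] F [-1.   0.   0.1]
[ 0.449 -0.021  0.15 ] -> [-0.1097  0.3143 -0.0016]
```

View pics/s10.png

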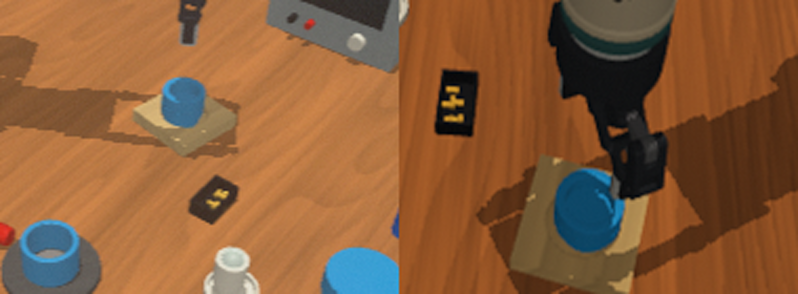

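The reducer stands seated in the hole of the block ((183,100) and (590,208)). Last is the base ring.

Emit:
arm_command --deltas '[[[-0.006, 0.017, 0], [0, 0, 0]], [[-0.01, 0.028, 0], [0, 0, 0]], [[-0.012, 0.034, 0], [0, 0, 0]], [[-0.012, 0.034, 0], [0, 0, 0]], [[-0.012, 0.034, 0], [0, 0, 0]], [[-0.012, 0.034, 0], [0, 0, 0]], [[-0.012, 0.034, 0], [0, 0, 0]], [[-0.012, 0.034, 0], [0, 0, 0]]]'

```text
time: 28.1
eef_pos: [0.4394, 0.0461, 0.1477]
orientation: [-179.9, 0.1, 26.2]
force: [0.9, 0.3, 0.4]
grip_width: 0.998
gripper_force: 0.0
```

Emit:
arm_command --deltas '[[[-0.01, 0.03, 0], [0, 0, 0]], [[-0.008, 0.023, 0], [0, 0, 0]], [[-0.004, 0.012, 0], [0, 0, 0]], [[0, 0, 0.025], [0, 0, 0]], [[0, 0, 0.025], [0, 0, 0]], [[0, 0, 0.01], [0, 0, 0]], [[0, 0, 0], [0, 0, 0]], [[0, 0, 0], [0, 0, 0]]]'

```text
time: 28.9
eef_pos: [0.4495, -0.0203, 0.089]
orientation: [180.0, -0.0, 26.2]
force: [-0.1, -0.2, 0.7]
grip_width: 0.996
gripper_force: 0.0
```

```bash
python3 - <<'E'
from h import *
go((.4485,-.021,.022))
s=observe();d=imaging.get_image("wrist")
print(proj(d,[.4485,-.021,.057],s))
cv2.imwrite("w11.png",d["img"][:,:,::-1])
m=cv2.inRange(cv2.cvtColor(d["img"],cv2.COLOR_RGB2HSV),(95,120,40),(115,255,255))
n,l,st,c=cv2.connectedComponentsWithStats(m)
for i in range(1,n):
    if st[i,4]>300: print(st[i],c[i])
E
```

```text
at [ 0.4495 -0.0203  0.089 ] [ 1.80e+02 -1.00e-02  2.62e+01] F [-0.1 -0.2  0.7]
[ 0.4485 -0.021   0.022 ] -> [-0.0012  0.0002  0.067 ]
[255.11923595 225.87693805]
[ 201  163  108  112 6520] [254.66533742 223.98865031]
```

The wrist check puts the ring at column 255 (expected 255), so it's centred between the fingers. Descend.

Emit:
arm_command --deltas '[[[-0.001, 0, 0.01], [0, 0, 0]], [[0, 0, 0.015], [0, 0, 0]], [[0, 0, 0.015], [0, 0, 0]], [[0, 0, 0.015], [0, 0, 0]], [[0, 0, 0.008], [0, 0, 0]], [[0, 0, 0.004], [0, 0, 0]], [[0, 0, 0], [0, 0, 0]], [[0, 0, 0], [0, 0, 0]]]'

```text
time: 29.75
eef_pos: [0.4487, -0.0211, 0.0222]
orientation: [180.0, -0.0, 26.2]
force: [1.3, 0.7, -0.6]
grip_width: 0.997
gripper_force: 0.0
```

Emit:
arm_command --deltas '[[[0, 0, 0], [0, 0, 0]], [[0, 0, 0], [0, 0, 0]], [[0, 0, 0], [0, 0, 0]], [[0, 0, 0], [0, 0, 0]], [[0, 0, 0], [0, 0, 0]], [[0, 0, 0], [0, 0, 0]], [[0, 0, 0], [0, 0, 0]]]' --hand 1

```text
time: 30.45
eef_pos: [0.4487, -0.021, 0.023]
orientation: [179.9, -0.1, 26.1]
force: [-1.4, -0.5, 7.5]
grip_width: 0.782
gripper_force: 65.4
```

Emit:
arm_command --deltas '[[[0, 0, -0.004], [0, 0, 0]], [[0, 0, -0.01], [0, 0, 0]], [[0, 0, -0.016], [0, 0, 0]], [[0, 0, -0.025], [0, 0, 0]], [[0, 0, -0.03], [0, 0, 0]], [[0, 0, -0.025], [0, 0, 0]], [[0, 0, -0.012], [0, 0, 0]], [[0, 0, 0], [0, 0, 0]]]'

```text
time: 31.25
eef_pos: [0.4496, -0.0212, 0.1462]
orientation: [179.8, -0.2, 26.2]
force: [0.1, -0.4, -0.9]
grip_width: 0.784
gripper_force: 67.3
```

```bash
python3 - <<'E'
from h import *
go((.4135,-.325,.14))
S=pickle.load(open("scene0.pkl","rb"));D=pickle.load(open("side0.pkl","rb"))
# dark post: top face centre
for n,d,(x,y) in (("s",S,(126,285)),("d",D,(301,128))):
    m=cv2.inRange(cv2.cvtColor(d["img"],cv2.COLOR_RGB2HSV),(0,60,0),(179,255,125))[y-20:y+20,x-20:x+20]
    k,l,st,c=cv2.connectedComponentsWithStats(m); i=1+np.argmax(st[1:,4]); u=c[i]+(x-20,y-20)
    print(n,st[i],u*1.5,toz(d,u,.0235).round(4))
E
```

```text
at [ 0.4496 -0.0212  0.1462] [179.81  -0.24  26.18] F [ 0.1 -0.4 -0.9]
[ 0.4135 -0.325   0.14  ] -> [-0.1665  0.2566  0.0064]
s [ 12   8  19  20 278] [190.13309353 423.57194245] [ 0.4152 -0.331 ]
d [ 13  13  14  15 173] [451.30924855 191.97398844] [ 0.4136 -0.3268]
```

The ring is gripped (0.784 × 85 = 67 mm) and lifted. I'll stop short of the post so the wrist camera can measure it with the ring in hand.

Emit:
arm_command --deltas '[[[-0.015, 0.015, 0], [0, 0, 0]], [[-0.025, 0.025, 0], [0, 0, 0]], [[-0.027, 0.03, 0], [0, 0, 0]], [[-0.03, 0.03, 0], [0, 0, 0]], [[-0.03, 0.03, 0], [0, 0, 0]], [[-0.03, 0.03, 0], [0, 0, 0]], [[-0.03, 0.03, 0], [0, 0, 0]], [[-0.025, 0.03, 0], [0, 0, 0]]]'

```text
time: 32.05
eef_pos: [0.3533, -0.3129, 0.143]
orientation: [-179.9, 0.0, 26.1]
force: [0.2, 0.2, -0.9]
grip_width: 0.783
gripper_force: 67.3
```

Emit:
arm_command --deltas '[[[-0.02, 0.02, 0], [0, 0, 0]], [[-0.015, 0.013, 0], [0, 0, 0]], [[0, 0.005, 0], [0, 0, 0]], [[0, 0, 0], [0, 0, 0]], [[0, 0, 0], [0, 0, 0]], [[0, 0, 0], [0, 0, 0]]]'

```text
time: 32.65
eef_pos: [0.3405, -0.3601, 0.1436]
orientation: [-179.9, -0.0, 26.2]
force: [-0.1, -0.2, -0.8]
grip_width: 0.787
gripper_force: 67.3
```

```bash
python3 - <<'E'
from h import *
s=observe();d=imaging.get_image("wrist");pickle.dump((s,d),open("w12.pkl","wb"))
go((.414,-.3265,.14))
for z in (.037,.01): print(proj(d,[.414,-.3265,z],s)*1.5)
cv2.imwrite("pics/w12.png",cv2.resize(d["img"][:,:,::-1],None,fx=1.5,fy=1.5))
E
```

```text
at [ 0.3406 -0.3603  0.1437] [-1.7996e+02 -1.0000e-02  2.6250e+01] F [-0.4  0.2 -1.8]
[ 0.414  -0.3265  0.14  ] -> [0.0808 0.0022 0.0037]
[387.0232757  133.34012619]
[386.62702637 135.16703325]
```

View pics/w12.png

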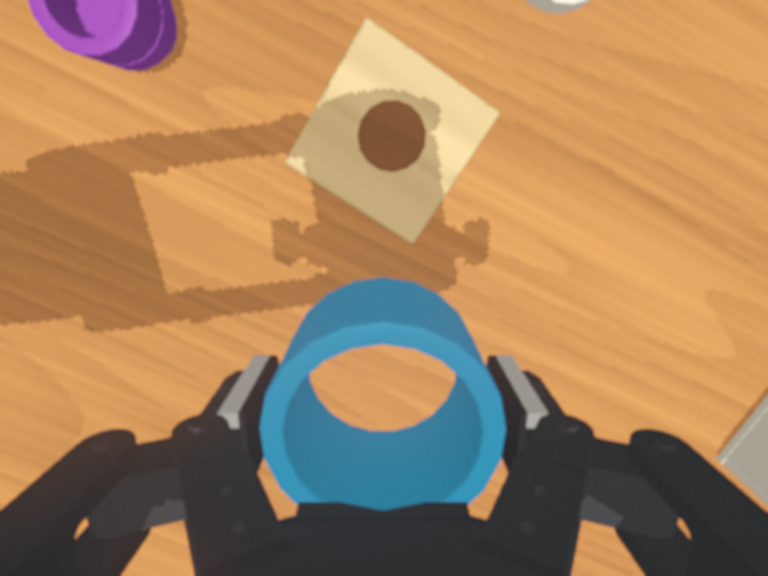

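All pictures are used. The post top is at (392,136) against a predicted (387,133), so the correction is +2.7 mm in tool y and -1.5 mm in tool x. The ring is held centred and level.

Emit:
arm_command --deltas '[[[0.015, 0.002, 0], [0, 0, 0]], [[0.025, 0.003, 0], [0, 0, 0]], [[0.024, 0, 0], [0, 0, 0]], [[0.015, 0, 0], [0, 0, 0]], [[0, 0, 0.02], [0, 0, 0]], [[0, 0, 0.03], [0, 0, 0]], [[0, 0, 0], [0, 0, 0]], [[0, 0, 0], [0, 0, 0]]]'

```text
time: 33.5
eef_pos: [0.4136, -0.3306, 0.0938]
orientation: [-179.9, 0.0, 26.2]
force: [0.0, -0.8, -1.2]
grip_width: 0.783
gripper_force: 67.8
```

Emit:
arm_command --deltas '[[[0, 0, 0.012], [0, 0, 0]], [[0, 0, 0.012], [0, 0, 0]], [[0, 0, 0.012], [0, 0, 0]], [[0, 0, 0.008], [0, 0, 0]], [[0, 0, 0], [0, 0, 0]], [[0, 0, 0], [0, 0, 0]]]'

```text
time: 34.1
eef_pos: [0.4134, -0.3312, 0.0496]
orientation: [-180.0, 0.0, 26.2]
force: [-0.3, -0.4, -1.3]
grip_width: 0.785
gripper_force: 67.8
```

Emit:
arm_command --deltas '[[[0, 0, 0.005], [0, 0, 0]], [[0, 0, 0.005], [0, 0, 0]], [[0, 0, 0.005], [0, 0, 0]], [[0, 0, 0.005], [0, 0, 0]], [[0, 0, 0.004], [0, 0, 0]], [[0, 0, 0.003], [0, 0, 0]], [[0, 0, 0], [0, 0, 0]], [[0, 0, 0], [0, 0, 0]]]'

```text
time: 34.9
eef_pos: [0.4135, -0.3312, 0.0228]
orientation: [180.0, 0.0, 26.2]
force: [0.9, -0.6, -1.5]
grip_width: 0.786
gripper_force: 67.8
```

Emit:
arm_command --deltas '[[[0, 0, 0.001], [0, 0, 0]], [[0, 0, 0.0005], [0, 0, 0]], [[0, 0, 0], [0, 0, 0]], [[0, 0, 0], [0, 0, 0]]]'

```text
time: 35.3
eef_pos: [0.4135, -0.3312, 0.0214]
orientation: [180.0, -0.0, 26.2]
force: [0.0, 0.2, -1.3]
grip_width: 0.79
gripper_force: 67.8
```

Emit:
arm_command --deltas '[[[0, 0, 0.001], [0, 0, 0]], [[0, 0, 0], [0, 0, 0]], [[0, 0, 0], [0, 0, 0]]]'

```text
time: 35.6
eef_pos: [0.4135, -0.3313, 0.0211]
orientation: [180.0, -0.0, 26.2]
force: [-0.9, 1.0, 6.0]
grip_width: 0.784
gripper_force: 68.5
```

Contact at 0.021, as predicted. Release and retreat.

Emit:
arm_command --deltas '[[[0, 0, 0], [0, 0, 0]], [[0, 0, 0], [0, 0, 0]], [[0, 0, 0], [0, 0, 0]], [[0, 0, 0], [0, 0, 0]], [[0, 0, 0], [0, 0, 0]], [[0, 0, 0], [0, 0, 0]]]' --hand 0

```text
time: 36.2
eef_pos: [0.4135, -0.3312, 0.0202]
orientation: [180.0, 0.0, 26.2]
force: [-0.3, 0.1, 0.1]
grip_width: 1.003
gripper_force: 0.0
```

Emit:
arm_command --deltas '[[[0, 0, -0.01], [0, 0, 0]], [[0, 0, -0.02], [0, 0, 0]], [[0, 0, -0.03], [0, 0, 0]], [[0, 0, -0.035], [0, 0, 0]], [[0, 0, -0.03], [0, 0, 0]], [[0, 0, -0.02], [0, 0, 0]], [[0, 0, 0], [0, 0, 0]], [[0, 0, 0], [0, 0, 0]]]'

```text
time: 37.0
eef_pos: [0.4133, -0.331, 0.1656]
orientation: [180.0, -0.0, 26.2]
force: [0.1, 1.2, 0.4]
grip_width: 1.0
gripper_force: 0.0
```

```bash
python3 - <<'E'
from h import *
go()
S=imaging.get_image("scene");D=imaging.get_image("side");s=observe();W=imaging.get_image("wrist")
P={"ring":(.4135,-.331,.032),"reducer":(.4097,.310,.04),"neck":(.615,-.22,.04)}
for n,d in (("scene",S),("side",D),("wrist",W)):
    m=cv2.inRange(cv2.cvtColor(d["img"],cv2.COLOR_RGB2HSV),(98,120,40),(112,255,255))
    k,l,st,c=cv2.connectedComponentsWithStats(m)
    print(n,{q:proj(d,v,s).round().tolist() for q,v in P.items()})
    print([(st[i].tolist(),c[i].round().tolist()) for i in range(1,k) if st[i,4]>120])
E
```

```text
at [ 0.4133 -0.331   0.1656] [ 1.7996e+02 -1.0000e-02  2.6170e+01] F [0.1 1.2 0.4]
scene {'ring': [125.0, 280.0], 'reducer': [298.0, 127.0], 'neck': [234.0, 295.0]}
[([135, 0, 22, 59, 465], [146.0, 28.0]), ([203, 0, 50, 69, 2074], [228.0, 34.0]), ([290, 0, 15, 14, 171], [298.0, 6.0]), ([264, 22, 27, 53, 1154], [277.0, 49.0]), ([0, 117, 18, 19, 205], [7.0, 126.0]), ([288, 117, 19, 23, 374], [297.0, 128.0]), ([397, 168, 19, 26, 302], [406.0, 180.0]), ([364, 198, 39, 35, 1063], [382.0, 215.0]), ([104, 261, 37, 39, 853], [122.0, 280.0]), ([220, 281, 24, 32, 627], [232.0, 296.0])]
side {'ring': [301.0, 125.0], 'reducer': [298.0, 344.0], 'neck': [223.0, 145.0]}
[([290, 112, 25, 27, 527], [302.0, 125.0]), ([215, 135, 19, 25, 404], [224.0, 147.0]), ([114, 258, 45, 43, 1522], [136.0, 279.0]), ([106, 313, 24, 32, 483], [118.0, 328.0]), ([284, 325, 33, 39, 1033], [300.0, 344.0])]
wrist {'ring': [256.0, 182.0], 'reducer': [-638.0, -235.0], 'neck': [241.0, -140.0]}
[([219, 147, 76, 80, 2585], [257.0, 190.0])]
```

The blue parts are where predicted in every view that shows them, upright and seated, and the arm is clear. Handing in.

```bash
python3 -c "
from station import ticket
print(ticket.close_job())"
```

```text
the job is handed in; nothing more can be done
None
```

The lamp housing is apart and handed in at about 37 s: light in the dish, neck in the tray, reducer in the block's hole and ring over the post, each set down to contact and released in order; the verdict was not shown.

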